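Close the plaster mould: cam to low, then slide home

TASK

Close the two-part plaster mould in its jig by pushing with the fingertips: first push the cam lever round until the cam's low point faces the slide's follower arm (the lever then points at the index strip), and only then push the slide forward until it is fully home and the mould halves meet. Leave the loose mould half sitting in the slide, do not lift or pick up anything, and leave the mug, bowl, jar and brush where they are.

Things in the scene. Friction and masses are not known exactly. Their poses are not given: they have to be found in the camera images.
- jig: Mould-closing jig, screwed to the table: a plywood base board 240 x 390 x 18 mm. The origin is on the table surface under the slide's centre line; jig x is the slide's forward direction (roughly away from the robot), y to the left, z up. The board spans x -120..+120 mm and y -305..+85 mm. On it, ahead of the slide and fixed, stands the second plaster mould half, x +12.5..+62.5, y +-55, top at z 89 mm, with an aluminium backstop behind it (to x 74.5 mm, y +-62, top z 100 mm).
- slide (a joint): Forward travel of the aluminium slide in m along jig x: 0 is fully back, 0.045 is fully home (hard stop; mould halves meet). Starts at 0 to 0.006. Stays where it is left; moves against about 3 N of friction, total moving mass about 0.9 kg. The slide carries a follower arm, a steel bar 15 mm thick in x, out to its right side (jig y -62..-175 mm, z 28..46 mm). Unless the low point of the cam faces this arm, the arm runs into the cam and the slide cannot get home.
- push_plate (a point): Centre of the back face (facing jig -x, towards the robot) of the slide's upright aluminium push plate, 75 mm above the table. The plate is 124 mm wide in y, 12 mm thick, its top edge 100 mm above the table; the space behind it is free. Moves with the slide.
- cam (a joint): Angle of the cam in rad about its vertical axis, positive counter-clockwise seen from above: 0 is the low point exactly facing the follower arm, the lever then pointing along jig -y at the index strip. Starts between 1.1 and 2.0 (lever pointing forward), so it must be turned clockwise; stops at -0.7 and 2.3, so 0 is not at a stop. Within 0.3 of 0 the slide can go fully home. Stays where it is left; turning takes about 0.25 N m.
- axis (a point): Point on the cam's vertical axis, 70 mm above the table, fixed in the jig at x +7, y -150 mm. The cam is a flat steel disc of radius 38 mm, z 26..48 mm, its centre 18 mm off the axis (rim 20 mm from the axis at the low point, 56 mm at the high point).
- lever_end (a point): Centre of the black ball (26 mm diameter) at the lever's end, 100 mm from the cam's axis, 70 mm above the table. The lever is a straight radial bar over the disc, from the axis to the ball, 12 mm wide, its underside at z 52 and its top at z 82 mm; a fingertip beside it can push it round.
- index (a point): Centre of the index strip, a dark steel strip 4 x 35 mm on the base board, 135 mm from the cam's axis in jig -y; the lever points at it when the cam is at its low point. Top at z 21 mm.
- mould: Loose plaster mould half, 50 mm (x) x 110 (y) x 55 (z), about 0.42 kg, with a pour notch in its front face, sitting in the slide just ahead of the push plate (0 to 11 mm from it) between two side lips; the push plate takes it along. Origin at the centre of its underside, 34 mm above the table (top at 89 mm); axes as the jig's. With the mould closed its origin is at jig x -13 mm. It is carried along by the slide; it must not be lifted.
- mug: Loose white mug, 76 mm across, 85 mm tall, standing on the table; origin at the centre of its underside. Leave alone.
- bowl: Loose white bowl, 96 mm across, 50 mm tall; origin at the centre of its underside. Leave alone.
- jar: Loose terracotta jar with white lid, 64 mm across, 80 mm tall; origin at the centre of its underside. Leave alone.
- brush: Loose flat brush with a wooden handle, about 190 mm long, lying on the table beyond the jig; origin under it, near its middle. Leave alone.

How it is judged:
By the outcome, as a careful person would: the job done as asked, in the order asked, and still so for the second after the job is handed in, with the robot touching nothing.
It also fails if it takes over 51 s, if anything falls off the work surface, if the arm or the gripper's body presses on something with over 40 N, if the wrist force passes 120 N, or if a joint passes its speed limit or range.

ROBOT

A 7-joint arm with a two-finger parallel gripper is mounted at the origin on the work surface. World frame = base frame: x ahead of the robot, y to its left, z up, the work surface at z = 0. Lengths are in m, angles in rad, forces in N, time in s.
With the tool pointing down it reaches from about 0.425 to 0.875 m from the base axis. Payload 8.4 kg.
Tool frame: the origin (TCP) lies at the centre of the arm's flange, where the gripper is bolted on; the fingertips stand robot.tip_reach ahead of it and the grasp point (between the pads) lies 164 mm ahead of it (robot.tip_reach is the distance from the TCP to the fingertips, in m); z points along the fingers, y is the line along which they close (so a half turn about z gives the same grasp; the last joint's range is limited). The gripper opens to 87 mm and grips with 3 to 60 N. Pads are 19 mm wide; open, the fingers measure 117 mm over their backs; the gripper's body (75 mm by 190 mm) begins 51 mm behind the grasp point.
Start: joints at [-1.337, 0.333, 0.04, 1.465, -0.013, 1.343, -0.059], TCP at [0.212, 0.614, 0.405] pointing down, gripper open.
Joint ranges: [-2.58, 2.58], [-0.38, 2.09], [-1.3, 1.39], [0.25, 2.4], [-1.5, 4.64], [0.08, 2.09], [-2.65, 2.65]. Speed limits (rad/s): [2.22, 2.22, 2.79, 2.79, 3.14, 3.14, 3.14].

INTERFACE

Orientations are given as [roll, pitch, yaw] about the fixed x, y, z axes, in that order (R = Rz(yaw) Ry(pitch) Rx(roll)).
In Python, from workcell import robot, capture, hand_in, spot_in, trace, tip_of gives the robot as it stands.
- The arm moves only by the tool jog_arm, never from a script. Its argument "increments" is a list of rows, each a list of 7 numbers: the closure, from 0 (fully open) to 1 (shut), then the shift along the world's x, y, z in m, then the turn, a rotation vector about the world's x, y, z in degrees. In form: [[gripper, tx, ty, tz, wx, wy, wz], ...]. A call has 1 to 5 rows; each row is the pose to reach, as a shift and turn from the pose commanded when the call began; what a row does not reach only later rows make up. A row lasts 1/8 s, in which the tool goes at most 62.5 mm and 10.7 degrees, less where a joint would pass 70% of its speed; a pose out of reach is approached as far as the arm can. A call with a gripper value outside its range is refused whole. The fingers move at their own pace and stop on an object; "squeeze" is the grip in N (left out, the last holds). Time passes only in rows, so rows that repeat a pose let the fingers close. It gives the time, the measured TCP pose, the force, the opening and the grip force at its end, in the units of the state.
- robot.read_state(): the state, without advancing time (a new reading comes with each control period).
- capture(name): name is "scene" or "top" or "wrist"; returns a dict with "pixels" (384x512x3 uint8, blue, green, red), "fx", "fy", "cx", "cy" (pixels), "rvec" (rotation vector, rad) and "tvec" (3), from world to camera coordinates, as OpenCV has them. Camera axes: x right, y down, z forward; pixel columns grow to the right and rows downward; lengths in m; the calibration is good to about 2 mm. A picture is of the moment at which its call begins. There is no depth.
- hand_in(): hands the job in; it is judged then, once.
Trained networks look in a picture, given as the dict that the camera call returned (one of the last four; its "shot" number tells which), for a name from the list of things; names that differ only in an ending like _2 or _b are one class to them, and where a whole thing is asked for, a point or a joint stands for the part that bears it (a point fixed in the world has none). Each returns a list of dicts, best first, with "confidence" (0 to 1); they miss things now and then, are a little off and sometimes report something else, mostly with a low value. They report only what shows in the picture. A call takes as long as a camera call.
- spot_in(picture, query): "bbox" ([centre column, centre row, width, height] in pixels, round what is visible of it).
- trace(picture, query): "pixels" (384x512 bool, what is visible of it) and "bbox" ([centre column, centre row, width, height] in pixels, round what is visible of it).
- tip_of(picture, query): "point" ([row, column] in pixels: a listed point, or the origin of a listed thing).
The state is a dict: "clock": time; "joint_pos": joint angles; "joint_velocities": joint speeds; "effort": joint torques, N m; "position": TCP position; "tool_rot": TCP orientation; "contact_force": force on the tool from outside, world axes, zero at the start; "ft_torque": the same for the moment, N m; "width": finger opening in m; "grip_force": force on a finger pad.
Only numpy, scipy, OpenCV 4.12 (cv2) and the standard library are available. Lean on these libraries where they do the work, as an engineer would, in place of code of your own. Each camera call takes 0.05 s, during which the arm holds its last target. There are 200 camera calls.

## Working session

There is one attempt and no reset: what is moved stays moved. The work goes in short steps, Python scripts to look and compute and a tool call to move; the robot and the scene stay as the last step left them, time stands still between calls to the robot, and variables do not carry over. Pictures are saved under pics/ and viewed, at most 10 in all, crops included, and the job is handed in when it is done.

Besides the shell and the picture viewer there is one more tool, called as name([rows], argument=value, ...), one row to a line, values as JSON. jog_arm: Moves the arm, as the interface text tells. Its arguments: {"type":"object","properties":{"increments":{"type":"array","items":{"type":"array","items":{"type":"number"}}},"squeeze":{"type":"number"}},"required":["increments"]}

```bash
mkdir -p pics
cat > h.py <<'E'
import numpy as np, cv2
from workcell import robot, capture, hand_in, spot_in, trace, tip_of
def ray(c,pt):
    K=np.array([[c['fx'],0,c['cx']],[0,c['fy'],c['cy']],[0,0,1]])
    R=cv2.Rodrigues(np.array(c['rvec'],float))[0]; t=np.array(c['tvec'],float).ravel()
    d=R.T@np.linalg.inv(K)@np.array([pt[1],pt[0],1.]); return -R.T@t,d
def atz(c,pt,z):
    o,d=ray(c,pt); return o+d*(z-o[2])/d[2]
def proj(c,P):
    K=np.array([[c['fx'],0,c['cx']],[0,c['fy'],c['cy']],[0,0,1]])
    return cv2.projectPoints(np.array(P,float).reshape(-1,3),np.array(c['rvec'],float),np.array(c['tvec'],float),K,None)[0].reshape(-1,2)
Z=dict(push_plate=.075,axis=.07,lever_end=.07,index=.021,mould=.034,jig=0,mug=0,bowl=0,jar=0,brush=0)
E
python3 - <<'E'
from h import *
np.set_printoptions(precision=4,suppress=True)
print(robot.tip_reach, robot.read_state())
ims=[]
for n in ['scene','top']:
    c=capture(n); cv2.imwrite(f'pics/{n}0.png',c['pixels'])
    for q in Z:
        r=tip_of(c,q)
        for k in r[:2]: print(n,q,round(k['confidence'],2),np.round(k['point'],1),atz(c,k['point'],Z[q]))
    ims.append(c['pixels'])
cv2.imwrite('pics/a.png',cv2.resize(np.vstack(ims),(800,1200))[:,:])
E
```

```text
0.1822 {'clock': 0.0, 'joint_pos': array([-1.3372,  0.3339,  0.0398,  1.4663, -0.0134,  1.3433, -0.0585]), 'joint_velocities': array([ 0.0006,  0.0006,  0.0003, -0.0022, -0.0011, -0.0003, -0.0009]), 'effort': array([ -0.0004, -65.6355,   1.3348, -40.3801,  -0.0599,   0.0449,
         0.0002]), 'position': array([0.2123, 0.6142, 0.4039]), 'tool_rot': array([-3.14  ,  0.0001,  2.8088]), 'contact_force': array([ 0.157 , -0.6098, -0.1067]), 'ft_torque': array([ 0.0293,  0.0213, -0.0096]), 'grip_force': 0.0, 'width': 0.08733995884904848}
scene push_plate 0.72 [149.4 212.8] [0.4527 0.1001 0.075 ]
scene axis 0.88 [202.8 194.6] [ 0.5035 -0.0752  0.07  ]
scene axis 0.67 [151.2 212.7] [0.4536 0.0974 0.07  ]
scene lever_end 0.71 [224.9 219.7] [ 0.5976 -0.0989  0.07  ]
scene index 0.58 [241.4 159.4] [ 0.4662 -0.2012  0.021 ]
scene mould 0.62 [165.6 224.2] [0.4952 0.0903 0.034 ]
scene jig 0.9 [181.9 231.1] [0.5305 0.0686 0.    ]
scene mug 0.83 [254.3 249.2] [ 0.6916 -0.1083  0.    ]
scene bowl 0.62 [285.9 139.5] [ 0.4861 -0.3222  0.    ]
scene jar 0.95 [145.9 270.6] [0.5715 0.2492 0.    ]
scene brush 0.97 [199.5 288.7] [0.7098 0.0982 0.    ]
top push_plate 0.66 [257.7 231.4] [0.4385 0.0933 0.075 ]
top axis 0.95 [231.5 289.7] [ 0.5094 -0.0666  0.07  ]
top lever_end 0.75 [257.8 232.2] [0.4379 0.0913 0.07  ]
top lever_end 0.69 [203.1 303.6] [ 0.5879 -0.1059  0.07  ]
top index 0.72 [246.6 333.8] [ 0.4666 -0.1971  0.021 ]
top index 0.44 [255.8 231.2] [0.4406 0.0967 0.021 ]
top mould 0.73 [238.5 230.3] [0.4898 0.0989 0.034 ]
top jig 0.71 [221.2 238.3] [0.5397 0.0777 0.    ]
top jig 0.22 [243.4 375. ] [ 0.4751 -0.3221  0.    ]
top mug 0.72 [172.6 298.4] [ 0.6838 -0.1001  0.    ]
top mug 0.55 [220.  238.9] [0.5432 0.076  0.    ]
top bowl 0.71 [243.5 376.9] [ 0.4748 -0.3277  0.    ]
top bowl 0.65 [220.2 238.9] [0.5426 0.076  0.    ]
top jar 0.81 [204.8 180.4] [0.5877 0.248  0.    ]
top brush 0.94 [162.4 231.3] [0.7142 0.0994 0.    ]
```

View pics/scene0.png

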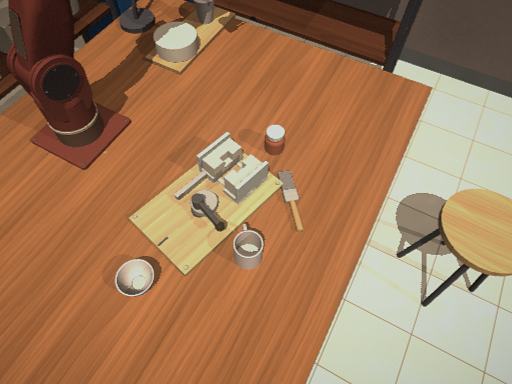

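View pics/top0.png

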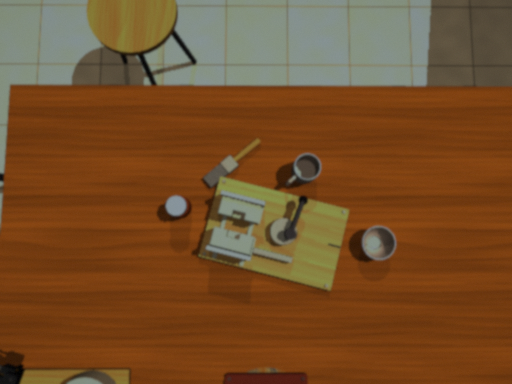

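The scene picture shows the jig with its board at roughly (131–282, 135–271), the lever pointing forward to (222,226) and the index strip at (162,241). The mug is clear of the lever, at (249,250). I'll move above the jig for a wrist view.

jog_arm([
  [1,0.026,-0.055,0,0,0,0],
  [1,0.052,-0.11,0,0,0,0],
  [1,0.078,-0.165,0,0,0,0],
  [1,0.104,-0.22,0,0,0,0],
  [1,0.13,-0.275,0,0,0,0],
])

```text
clock: 1.72
position: [0.343, 0.3373, 0.405]
tool_rot: [3.141, 0.0, 2.809]
contact_force: [0.9, 0.3, 1.1]
width: 0.0446
grip_force: 0.0
```

jog_arm([
  [1,0.026,-0.055,0,0,0,0],
  [1,0.052,-0.11,0,0,0,0],
  [1,0.078,-0.165,0,0,0,0],
  [1,0.104,-0.22,0,0,0,0],
  [1,0.13,-0.275,0,0,0,0],
])

```text
clock: 2.35
position: [0.4728, 0.0623, 0.4052]
tool_rot: [3.14, 0.001, 2.809]
contact_force: [0.6, 1.3, -0.1]
width: 0.0017
grip_force: 0.0
```

jog_arm([
  [1,0.01,-0.03,0,0,0,0],
  [1,0.01,-0.03,0,0,0,0],
])

```text
clock: 2.6
position: [0.4828, 0.0317, 0.405]
tool_rot: [3.142, 0.001, 2.804]
contact_force: [0.2, 0.5, 0.2]
width: 0.0006
grip_force: 0.0
```

```bash
cat > fit.py <<'E'
from h import *
from scipy.optimize import least_squares
np.set_printoptions(precision=4,suppress=True)
def world(p,P):
    c,s=np.cos(p[2]),np.sin(p[2]); P=np.asarray(P,float)
    return np.array([p[0]+c*P[0]-s*P[1],p[1]+s*P[0]+c*P[1],P[2]])
def jig(p,W):
    c,s=np.cos(p[2]),np.sin(p[2]); d=np.asarray(W)[:2]-p[:2]; return np.array([c*d[0]+s*d[1],-s*d[0]+c*d[1]])
def pt(q,p):
    s,a=p[3],p[4]
    return {'axis':(.007,-.15,.07),'index':(.007,-.285,.021),'jig':(0,0,0),'lever_end':(.007+.1*np.sin(a),-.15-.1*np.cos(a),.07),
      # closed mould origin -13 at s=.045; plate back: -13-25-12 = -50 at closed with no gap
      'push_plate':(-.095+s,0,.075)}[q]
def fit(obs,p0=(.54,.075,-.3,.003,1.5)):
    f=lambda p:np.concatenate([w*(proj(c,world(p,pt(q,p)))[0]-np.array(x)[::-1]) for c,q,x,w in obs])
    r=least_squares(f,p0,loss='soft_l1',f_scale=2.); return r.x,f(r.x).reshape(-1,2)
def look(names,pq=('axis','index','lever_end','push_plate','jig'),p0=(.54,.075,-.3,.003,1.5)):
    obs=[];cs=[]
    for n in names:
        c=capture(n);cs.append(c)
        for q in pq:
            for k in tip_of(c,q):
                e=proj(c,world(p0,pt(q,p0)))[0]-np.array(k['point'])[::-1]
                if k['confidence']>.4 and np.linalg.norm(e)<.05*c['fx']/.7: obs.append((c,q,k['point'],k['confidence'],n)); break
    p,r=fit([o[:4] for o in obs],p0)
    for o,e in zip(obs,r): print(o[4],o[1],np.round(o[2],1),round(o[3],2),e)
    print('fit',p); return p,cs
E
python3 - <<'E'
from fit import *
st=robot.read_state();print(st['clock'],st['position'],st['tool_rot'],st['joint_pos'],st['width'])
p,cs=look(['scene','top','wrist'])
c=cs[2];im=c['pixels'].copy()
print('scale',c['fx'],cs[0]['fx'],cs[1]['fx'])
for P in [(-.12,-.305,.018),(.12,-.305,.018),(.12,.085,.018),(-.12,.085,.018)]+[pt(q,p) for q in ('axis','index','lever_end','push_plate')]:
    x=proj(c,world(p,P))[0]; cv2.circle(im,tuple(int(v) for v in x),3,(0,0,255),-1)
cv2.imwrite('pics/w1.png',im); np.save('p.npy',p)
E
```

```text
2.6 [0.4828 0.0317 0.405 ] [3.1416 0.0006 2.8039] [-0.7484 -0.0354  0.5847  1.8799  0.0206  1.2908  1.0635] 0.0005539383363774352
scene axis [203.2 197.9] 0.56 [-0.1513 -1.9022]
scene index [240.7 160.6] 0.74 [2.1074 0.1833]
scene lever_end [227.5 220.7] 0.97 [-0.3775 -2.4066]
scene push_plate [149.5 212.3] 0.73 [ 0.5306 -0.7198]
scene jig [181.7 234.5] 0.8 [-0.104  -2.6334]
top axis [232.2 287.5] 0.65 [0.6788 0.4664]
top index [246.5 332. ] 0.81 [ 0.7662 -2.2902]
top lever_end [196.5 300.3] 0.72 [0.4231 1.834 ]
top jig [222.7 234.8] 0.77 [0.9456 0.6666]
wrist axis [223.1 186.9] 0.86 [ 0.1114 -0.5495]
wrist jig [187.4 299.9] 0.97 [-0.697   2.4474]
fit [ 0.5328  0.0843 -0.229   0.0116  1.4411]
scale 271.9539013349242 375.04317639916 409.2529630382549
```

View pics/w1.png

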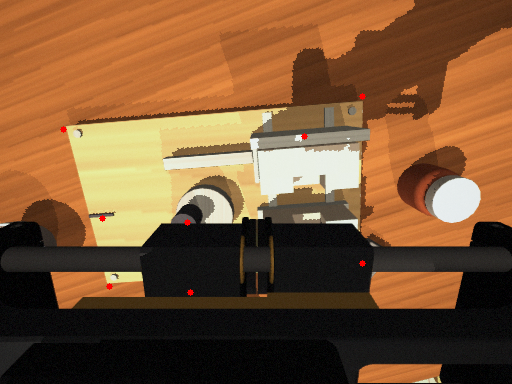

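The wrist picture confirms the fit: projected corners at (63,129), (362,97) and (109,286) and the index strip at (102,218) fall within about 4 px of the real ones. Next I compute the lever-push path.

```bash
cat > path.py <<'E'
from fit import *
def centre(p,a,gap=0,r=.07):
    ph=a-np.pi/2; u=np.array([np.cos(ph),np.sin(ph)]); n=np.array([-u[1],u[0]])
    h=.006+.0095*abs(n[0])+.015*abs(n[1])+gap
    j=np.array([.007,-.15])+r*u+h*n
    return world(p,(*j,.060+robot.tip_reach))
E
python3 - <<'E'
from path import *
p=np.load('p.npy'); x0=robot.read_state()['position']
s=centre(p,p[4],.016); print('start',s,'delta',s-x0)
for a in [1.44,1.3,1.15,1,.85,.7,.55,.4,.3,.2,.1,0]: print(a,centre(p,a)-s)
E
```

```text
start [ 0.5845 -0.0522  0.2422] delta [ 0.1021 -0.0865 -0.1626]
1.44 [-0.0056 -0.0151  0.    ]
1.3 [-0.0065 -0.0245  0.    ]
1.15 [-0.0089 -0.0347  0.    ]
1 [-0.0131 -0.0448  0.    ]
0.85 [-0.019  -0.0543  0.    ]
0.7 [-0.0267 -0.0631  0.    ]
0.55 [-0.036  -0.0706  0.    ]
0.4 [-0.0467 -0.0766  0.    ]
0.3 [-0.0545 -0.0795  0.    ]
0.2 [-0.0627 -0.0816  0.    ]
0.1 [-0.0711 -0.0827  0.    ]
0 [-0.0797 -0.0828  0.    ]
```

jog_arm([
  [1,0.035,-0.03,0,0,0,3],
  [1,0.07,-0.06,0,0,0,6.2],
  [1,0.102,-0.0865,-0.03,0,0,6.2],
  [1,0.102,-0.0865,-0.08,0,0,6.2],
  [1,0.102,-0.0865,-0.12,0,0,6.2],
])

```text
clock: 4.12
position: [0.5843, -0.0526, 0.2826]
tool_rot: [-3.141, -0.001, 2.916]
contact_force: [-0.3, -0.7, -1.1]
width: -0.0
grip_force: 0.0
```

jog_arm([
  [1,0,0,0,0,0,0],
])

```text
clock: 4.25
position: [0.5833, -0.052, 0.2821]
tool_rot: [-3.139, -0.005, 2.917]
contact_force: [-0.5, 0.3, 1.2]
width: 0.0003
grip_force: 0.0
```

Run:
```python
from path import *
p=np.load('p.npy'); st=robot.read_state();print(st['clock'],st['position'],st['tool_rot'],st['contact_force'])
print(centre(p,p[4],.016)-st['position'])
c=capture('scene');im=c['pixels'].copy()
cv2.imwrite('pics/s2.png',cv2.resize(im[90:300,100:330],None,fx=2.6,fy=2.6))
```

```text
4.25 [ 0.5833 -0.052   0.2821] [-3.1394 -0.0054  2.9168] [-0.5068  0.2794  1.1811]
[ 0.0012 -0.0003 -0.0399]
```

View pics/s2.png

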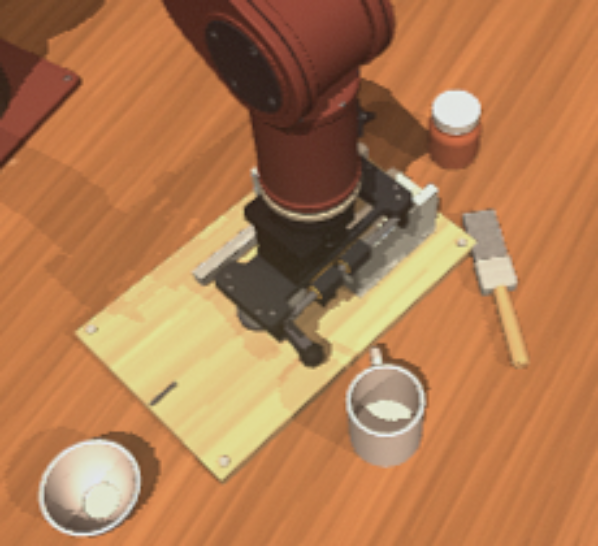

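The picture shows the closed fingers above the gap between the lever (ball at (312,350)) and the fixed mould half, on the correct side. I'll lower and push the lever round.

jog_arm([
  [1,0,0,-0.02,0,0,0],
  [1,0,0,-0.04,0,0,0],
  [1,0,0,-0.04,0,0,0],
])

```text
clock: 4.68
position: [0.5837, -0.052, 0.2433]
tool_rot: [-3.141, -0.002, 2.917]
contact_force: [-0.9, -0.8, -0.0]
width: 0.0002
grip_force: 0.0
```

jog_arm([
  [1,-0.003,-0.008,0,0,0,0],
  [1,-0.0056,-0.015,0,0,0,0],
  [1,-0.0065,-0.0245,0,0,0,0],
  [1,-0.009,-0.0345,0,0,0,0],
  [1,-0.013,-0.045,0,0,0,0],
])

```text
clock: 5.3
position: [0.5713, -0.0966, 0.2448]
tool_rot: [3.14, -0.001, 2.918]
contact_force: [-0.0, 7.2, 0.3]
width: 0.0006
grip_force: 2.4
```

Run:
```python
from path import *
p=np.load('p.npy'); st=robot.read_state();print(st['clock'],st['position'],st['contact_force'])
print(centre(p,1.)-st['position'])
for n in('scene','top'):
    c=capture(n)
    for k in tip_of(c,'lever_end')[:2]:
        j=jig(p,atz(c,k['point'],.07)); print(n,k['confidence'],j,np.arctan2(j[0]-.007,-(j[1]+.15)))
```

```text
5.3 [ 0.5713 -0.0966  0.2448] [-0.0428  7.1928  0.2796]
[ 0.     -0.0004 -0.0026]
scene 0.59 [ 0.0963 -0.1925] 1.1261236327892452
```

Pushing works: the cam is at about 1.1. I'll carry on along the arc, relative to the current pose (a=1.0).

jog_arm([
  [1,-0.006,-0.0095,0,0,0,0],
  [1,-0.0136,-0.0183,0,0,0,0],
  [1,-0.023,-0.0258,0,0,0,0],
  [1,-0.0336,-0.0318,0,0,0,0],
  [1,-0.0414,-0.0347,0,0,0,0],
])

```text
clock: 6.12
position: [0.5301, -0.1318, 0.2451]
tool_rot: [3.141, 0.002, 2.917]
contact_force: [3.6, 3.8, -0.7]
width: 0.0004
grip_force: 1.9
```

jog_arm([
  [1,-0.006,-0.0016,0,0,0,0],
  [1,-0.0123,-0.0025,0,0,0,0],
  [1,-0.0123,-0.0025,0,0,0,0],
])

```text
clock: 6.5
position: [0.5171, -0.1348, 0.2448]
tool_rot: [-3.141, -0.0, 2.917]
contact_force: [0.5, -0.8, 1.2]
width: 0.0009
grip_force: 0.2
```

Run:
```python
from path import *
p=np.load('p.npy'); st=robot.read_state();print(st['clock'],st['position'],st['contact_force'])
print(centre(p,0)-st['position'], jig(p,st['position']))
for n in('scene','top','wrist'):
    c=capture(n)
    if n=='scene': cv2.imwrite('pics/s3.png',cv2.resize(c['pixels'][130:290,110:290],None,fx=3.4,fy=3.4))
    if n=='wrist': cv2.imwrite('pics/w3.png',c['pixels'])
    for k in tip_of(c,'lever_end')[:2]:
        j=jig(p,atz(c,k['point'],.07)); print(n,k['confidence'],k['point'],j,np.arctan2(j[0]-.007,-(j[1]+.15)))
```

```text
6.5 [ 0.5171 -0.1348  0.2448] [ 0.4977 -0.7731  1.1773]
[-0.0124 -0.0003 -0.0026] [ 0.0345 -0.2169]
scene 0.81 [225.5, 171.9] [ 0.0135 -0.2491] 0.06507533103961789
wrist 0.76 [217.6, 201.0] [ 0.0196 -0.2491] 0.12613536066590578
```

View pics/s3.png

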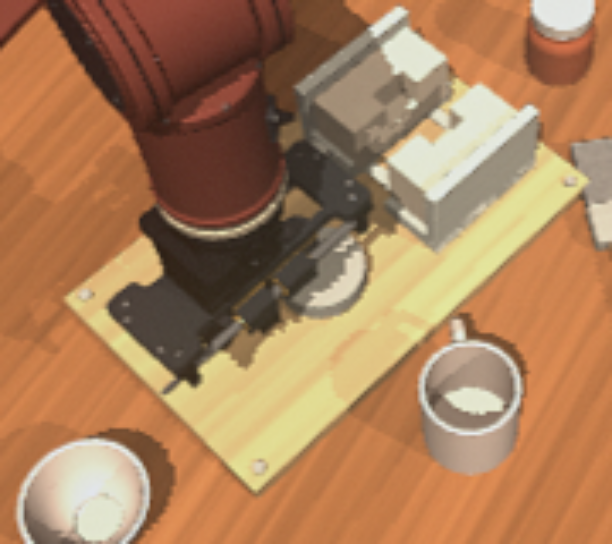

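The lever has swung toward the index strip, at about 0.07–0.13 rad, though the gripper hides it. I'll back off, raise, go behind the slide and look again.

jog_arm([
  [1,0.008,0,0,0,0,0],
  [1,0.008,0,0.05,0,0,0],
  [1,0.008,0,0.1,0,0,0],
  [1,-0.01,0.05,0.12,0,0,0],
  [1,-0.03,0.1,0.12,0,0,0],
])

```text
clock: 7.42
position: [0.4882, -0.0336, 0.3667]
tool_rot: [3.141, 0.003, 2.915]
contact_force: [-0.4, 1.1, -0.6]
width: 0.0004
grip_force: 0.0
```

jog_arm([
  [1,-0.02,0.05,0,0,0,0],
  [1,-0.04,0.1,0,0,0,0],
  [1,-0.055,0.14,0,0,0,0],
  [1,-0.055,0.14,0,0,0,0],
  [1,-0.055,0.14,0,0,0,0],
])

```text
clock: 8.05
position: [0.4331, 0.1051, 0.3648]
tool_rot: [-3.141, 0.0, 2.917]
contact_force: [1.0, -0.0, 0.0]
width: 0.0005
grip_force: 0.0
```

Run:
```python
from path import *
p=np.load('p.npy'); st=robot.read_state();print(st['clock'],st['position'],st['contact_force'])
p0=p.copy();p0[4]=.1
p,cs=look(['scene','top','wrist'],p0=p0)
np.save('p2.npy',p)
for n,c in zip('stw',cs):
    for q in('lever_end','axis'):
        for k in tip_of(c,q)[:1]: print(n,q,k['confidence'],jig(p,atz(c,k['point'],.07)))
c=cs[2];im=c['pixels'].copy()
for q in ('axis','index','lever_end','push_plate'):
    cv2.circle(im,tuple(int(v) for v in proj(c,world(p,pt(q,p)))[0]),2,(0,0,255),-1)
a=cv2.resize(cs[0]['pixels'][130:290,120:300],(600,533))
cv2.imwrite('pics/w4.png',im); cv2.imwrite('pics/s4.png',a)
```

```text
8.05 [0.4331 0.1051 0.3648] [ 0.9867 -0.0217  0.0381]
scene axis [202.5 193.8] 0.62 [ 1.7986 -1.8224]
scene index [240.1 161.7] 0.67 [0.2136 0.0718]
scene lever_end [226.9 173.3] 0.89 [0.0807 0.3444]
scene push_plate [151.2 210.2] 0.65 [ 1.0155 -2.4381]
scene jig [177.6 233.8] 0.56 [0.1665 0.5637]
top axis [230.7 290.6] 0.87 [-1.5948  2.7636]
top index [244.6 332.4] 0.56 [0.3442 0.3949]
top lever_end [236.6 325.2] 0.93 [-0.22   -0.0858]
top jig [222.9 237.3] 0.6 [-0.5529  0.4737]
wrist axis [277.  125.8] 0.77 [-0.4643  0.8493]
wrist index [253.9  42. ] 0.82 [-1.6124  0.6783]
wrist lever_end [289.9  41.9] 0.63 [ 0.0968 -0.268 ]
wrist push_plate [202.6 257.5] 0.71 [-0.0149  0.0713]
fit [ 0.5324  0.0833 -0.2444  0.0062  0.1724]
s lever_end 0.89 [ 0.0231 -0.2479]
s axis 0.62 [ 0.008  -0.1617]
t lever_end 0.93 [ 0.0241 -0.2492]
t axis 0.87 [ 0.0167 -0.1529]
w lever_end 0.63 [ 0.0247 -0.2488]
w axis 0.77 [ 0.0055 -0.1491]
```

View pics/w4.png

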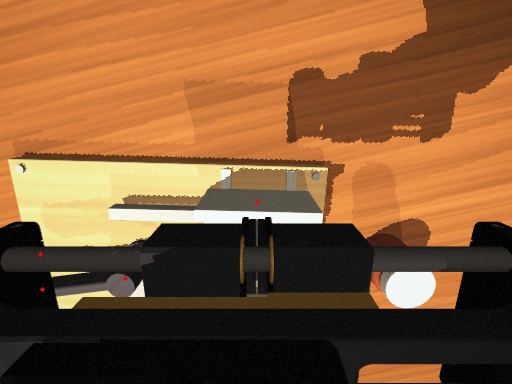

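View pics/s4.png

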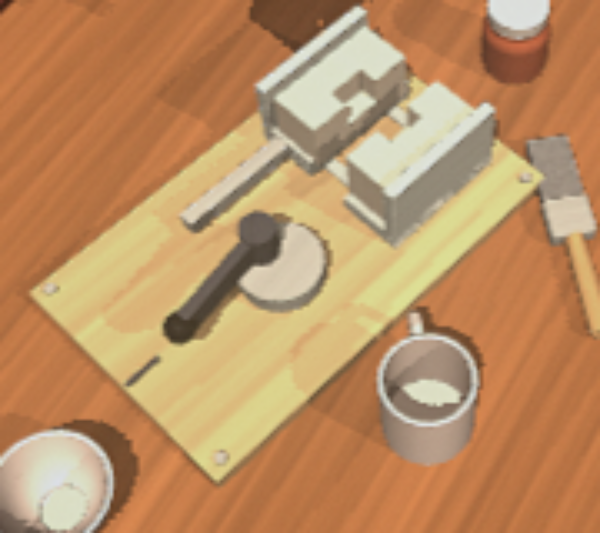

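The scene crop shows the lever from (258,232) to the ball at (180,325), pointing slightly forward of the strip at (143,370). The cam is at about 0.17, inside tolerance, but I'll push the remainder to bring it to 0.

Run:
```python
from path import *
p=np.load('p2.npy'); x=robot.read_state()['position']
last=np.array([0.5171,-0.1348,.2448]); print('last in jig',jig(p,last))
for a in(.17,.1,0,): print(a,jig(p,centre(p,a)),centre(p,a)-x, centre(p,a)-last)
print('pre',centre(p,.17,.02)-x)
```

```text
last in jig [ 0.0379 -0.2153]
0.17 [ 0.0365 -0.216 ] [ 0.0829 -0.2407 -0.1226] [-0.0015 -0.0003 -0.0026]
0.1 [ 0.0309 -0.218 ] [ 0.077  -0.2413 -0.1226] [-0.0075 -0.0009 -0.0026]
0 [ 0.0225 -0.22  ] [ 0.0684 -0.2412 -0.1226] [-0.0161 -0.0008 -0.0026]
pre [ 0.1028 -0.2422 -0.1226]
```

jog_arm([
  [1,0.02,-0.05,0,0,0,0],
  [1,0.045,-0.105,0,0,0,0],
  [1,0.07,-0.16,0,0,0,0],
  [1,0.09,-0.21,0,0,0,0],
  [1,0.103,-0.242,0,0,0,0],
])

```text
clock: 9.88
position: [0.5361, -0.1389, 0.3649]
tool_rot: [-3.141, 0.001, 2.915]
contact_force: [0.2, 0.4, -0.1]
width: 0.0009
grip_force: 0.0
```

jog_arm([
  [1,0,0,-0.05,0,0,0],
  [1,0,0,-0.1,0,0,0],
  [1,0,0,-0.12,0,0,0],
  [1,-0.01,0,-0.12,0,0,0],
  [1,-0.019,0.001,-0.12,0,0,0],
])

```text
clock: 10.5
position: [0.5166, -0.1358, 0.2463]
tool_rot: [3.141, 0.002, 2.917]
contact_force: [-0.4, -0.4, 0.8]
width: 0.0006
grip_force: 0.1
```

jog_arm([
  [1,-0.004,0,0,0,0,0],
  [1,-0.008,0,0,0,0,0],
  [1,-0.012,0,0,0,0,0],
  [1,-0.016,0,0,0,0,0],
  [1,-0.016,0,0,0,0,0],
])

```text
clock: 11.12
position: [0.5005, -0.1353, 0.2448]
tool_rot: [3.141, 0.0, 2.917]
contact_force: [2.6, -0.8, 1.9]
width: 0.0009
grip_force: 1.4
```

jog_arm([
  [1,0.008,0,0,0,0,0],
  [1,0.008,0,0.05,0,0,0],
  [1,0.008,0,0.1,0,0,0],
  [1,-0.012,0.05,0.12,0,0,0],
  [1,-0.03,0.105,0.12,0,0,0],
])

```text
clock: 11.75
position: [0.4705, -0.03, 0.3659]
tool_rot: [3.142, 0.001, 2.915]
contact_force: [0.0, 2.1, -0.9]
width: 0.0003
grip_force: 0.0
```

jog_arm([
  [1,-0.017,0.05,0,0,0,0],
  [1,-0.035,0.1,0,0,0,0],
  [1,-0.048,0.142,0,0,0,0],
  [1,-0.048,0.142,0,0,0,0],
])

```text
clock: 12.25
position: [0.4216, 0.1144, 0.3641]
tool_rot: [-3.14, -0.002, 2.922]
contact_force: [1.0, -1.5, -1.2]
width: 0.0007
grip_force: 0.0
```

Run:
```python
from path import *
p=np.load('p2.npy'); st=robot.read_state();print(st['clock'],st['position'],st['contact_force'])
p[4]=0
p,cs=look(['scene','top','wrist'],p0=p)
np.save('p3.npy',p)
x=st['position']
for n,j in {'pre':(-.095+p[3]-.0095-.013,0),'contact':(-.095+p[3]-.0095,0),'home':(-.05-.0095,0)}.items():
    w=world(p,(*j,.07+robot.tip_reach)); print(n,w,w-x,np.hypot(*w[:2]))
print('yaw tool y - jig y',np.degrees(st['tool_rot'][2]-np.pi-p[2]))
```

```text
12.25 [0.4216 0.1144 0.3641] [ 1.0433 -1.4503 -1.194 ]
scene axis [202.5 199. ] 0.59 [-0.9131 -1.0201]
scene index [241.3 161.3] 0.58 [ 0.497  -0.1978]
scene lever_end [219.5 166.1] 0.64 [-0.3609  0.6759]
scene push_plate [150.5 210.3] 0.6 [ 1.0381 -1.8299]
scene jig [180.9 234.1] 0.56 [ 0.7646 -0.4357]
top axis [232.6 290.2] 0.72 [-0.467  -0.0982]
top index [245.5 332.7] 0.69 [ 0.597  -0.5287]
top lever_end [246.2 321.7] 0.61 [0.7553 0.6563]
top push_plate [254.1 230.6] 0.85 [-3.0215  0.3917]
top jig [222.  237.3] 0.61 [ 0.0126 -0.3051]
wrist push_plate [212.6 256.4] 0.7 [-1.2114  0.4171]
fit [ 0.5388  0.0806 -0.2616 -0.0001 -0.1549]
pre [0.4252 0.111  0.2522] [ 0.0036 -0.0034 -0.1119] 0.43942816352216907
contact [0.4377 0.1076 0.2522] [ 0.0162 -0.0068 -0.1119] 0.45077551808675437
home [0.4813 0.096  0.2522] [ 0.0598 -0.0185 -0.1119] 0.49080723568676543
yaw tool y - jig y 2.426532915833234
```

Run:
```python
from path import *
c=capture('scene');t=capture('top')
a=cv2.resize(c['pixels'][180:260,140:230],None,fx=4.4,fy=4.4,interpolation=3)
b=cv2.resize(t['pixels'][200:280,265:355],None,fx=4.4,fy=4.4,interpolation=3)
cv2.imwrite('pics/s5.png',np.hstack([a,b]))
p=np.load('p2.npy');q=np.load('p3.npy')
for P in (p,q,(p+q)/2):
  for n,k,im in (('s',tip_of(c,'lever_end'),c),('t',tip_of(t,'lever_end'),t)):
    for e in k[:1]:
      j=jig(P,atz(im,e['point'],.07)); print(n,e['confidence'],e['point'],j,np.arctan2(j[0]-.007,-.15-j[1]))
```

```text
s 0.93 [223.8, 167.2] [ 0.0046 -0.2529] -0.022926102529092596
t 0.66 [249.6, 320.3] [-0.0137 -0.2441] -0.21697424042574753
s 0.93 [223.8, 167.2] [ 0.0021 -0.2518] -0.04805123980045387
t 0.66 [249.6, 320.3] [-0.0164 -0.2433] -0.24597900414260412
s 0.93 [223.8, 167.2] [ 0.0034 -0.2524] -0.03538948976153908
t 0.66 [249.6, 320.3] [-0.0151 -0.2437] -0.23147561762400937
```

View pics/s5.png

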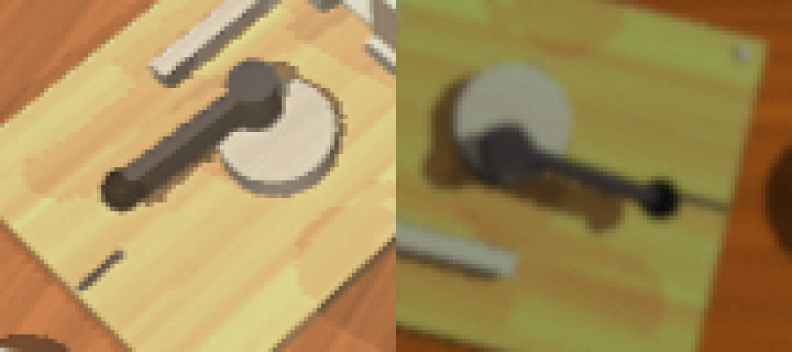

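The top half shows the ball at crop (661,199), almost in line with the hub (507,151) and the strip (712,205). I'll work out the angle from these hand readings.

Run:
```python
from path import *
c=capture('scene');t=capture('top')
for n,im,b,i in(('s',c,(223,167.5),(241.4,163)),('t',t,(245.2,325.2),(246.5,332))):
    B=atz(im,b,.07);I=atz(im,i,.021); print(n,B,I)
    for f in('p2.npy','p3.npy','p.npy'):
        P=np.load(f); j=jig(P,B);k=jig(P,I); print(f,j,k,np.arctan2(j[0]-.007,-.15-j[1]),'rel strip: dx',j[0]-k[0])
```

```text
s [ 0.475 -0.161  0.07 ] [ 0.4746 -0.1965  0.021 ]
p2.npy [ 0.0034 -0.2509] [ 0.0116 -0.2855] -0.035418884403171 rel strip: dx -0.008189419991228214
p3.npy [ 0.0009 -0.2498] [ 0.0096 -0.2842] -0.06151291609059728 rel strip: dx -0.00878240932635111
p.npy [-0.0005 -0.252 ] [ 0.0071 -0.2867] -0.07386996180937233 rel strip: dx -0.007657090385172441
t [ 0.472  -0.1639  0.07  ] [ 0.4669 -0.192   0.021 ]
p2.npy [ 0.0012 -0.2545] [ 0.003  -0.2829] -0.05563965441809672 rel strip: dx -0.0018047377793152033
p3.npy [-0.0013 -0.2535] [ 0.001  -0.2819] -0.08034360054488364 rel strip: dx -0.002293118052616644
p.npy [-0.0028 -0.2556] [-0.0015 -0.284 ] -0.09302060425575631 rel strip: dx -0.0013675513602955588
```

The cam is at about −0.05 rad, so it's set. Now I go down behind the push plate and push the slide.

jog_arm([
  [1,0,0,-0.04,0,0,0],
  [1,0,0,-0.08,0,0,0],
  [1,0,0,-0.115,0,0,0],
  [1,0,0,-0.115,0,0,0],
])

```text
clock: 14.15
position: [0.4217, 0.1112, 0.248]
tool_rot: [-3.138, -0.003, 2.917]
contact_force: [-0.6, 0.3, 0.4]
width: 0.0005
grip_force: 0.0
```

jog_arm([
  [1,0.006,-0.0025,0,0,0,0],
  [1,0.012,-0.005,0,0,0,0],
  [1,0.018,-0.007,0,0,0,0],
  [1,0.024,-0.0085,0,0,0,0],
  [1,0.03,-0.01,0,0,0,0],
])

```text
clock: 14.78
position: [0.453, 0.1016, 0.2499]
tool_rot: [3.141, -0.0, 2.917]
contact_force: [-2.9, 1.4, 2.0]
width: 0.0006
grip_force: 1.4
```

jog_arm([
  [1,0.005,-0.0013,0,0,0,0],
  [1,0.01,-0.0026,0,0,0,0],
  [1,0.015,-0.0038,0,0,0,0],
  [1,0.02,-0.005,0,0,0,0],
])

```text
clock: 15.28
position: [0.4729, 0.0965, 0.2497]
tool_rot: [-3.141, -0.0, 2.917]
contact_force: [-2.1, 2.0, 2.7]
width: 0.0003
grip_force: 1.4
```

Sliding at about 3 N; about 8 mm remain by the estimate.

jog_arm([
  [1,0.003,-0.0008,0,0,0,0],
  [1,0.006,-0.0015,0,0,0,0],
  [1,0.006,-0.0015,0,0,0,0],
])

```text
clock: 15.65
position: [0.4771, 0.0956, 0.2493]
tool_rot: [-3.141, -0.006, 2.917]
contact_force: [-15.5, 2.4, 11.8]
width: 0.0005
grip_force: 7.9
```

jog_arm([
  [1,0.001,-0.0003,0,0,0,0],
  [1,0.002,-0.0005,0,0,0,0],
  [1,0.003,-0.0008,0,0,0,0],
])

```text
clock: 16.02
position: [0.4783, 0.0953, 0.2492]
tool_rot: [-3.14, -0.012, 2.918]
contact_force: [-32.9, 5.7, 30.3]
width: 0.0007
grip_force: 16.7
```

The push met a hard stop (33 N). I'll back off, lift clear and verify.

jog_arm([
  [1,-0.01,0.0026,0,0,0,0],
  [1,-0.04,0.0105,0,0,0,0],
  [1,-0.045,0.012,0.04,0,0,0],
  [1,-0.045,0.012,0.1,0,0,0],
  [1,-0.045,0.012,0.12,0,0,0],
])

```text
clock: 16.65
position: [0.4376, 0.1061, 0.3733]
tool_rot: [3.138, 0.005, 2.917]
contact_force: [-0.2, 0.5, -1.0]
width: 0.0006
grip_force: 0.0
```

Run:
```python
from path import *
st=robot.read_state();print(st['clock'],st['position'],st['contact_force'])
p=np.load('p2.npy');p[3]=.042;p[4]=-.05
p,cs=look(['scene','top','wrist'],p0=p)
a=cv2.resize(cs[0]['pixels'][125:255,150:285],None,fx=3.9,fy=3.9,interpolation=2)
cv2.imwrite('pics/s6.png',a)
```

```text
16.65 [0.4376 0.1061 0.3733] [-0.1535  0.5283 -0.9796]
scene axis [201.5 198.2] 0.77 [-0.2703 -1.3607]
scene index [242.  160.6] 0.58 [ 0.8889 -1.5367]
scene lever_end [220.2 168.4] 0.74 [-0.2464  1.3398]
scene push_plate [157.9 222.9] 0.95 [ 0.2022 -2.8451]
scene jig [182.8 234.8] 0.93 [ 1.4137 -2.9325]
top axis [232.5 289.5] 0.77 [-0.8698  0.2092]
top index [244.9 334.3] 0.63 [-1.2869  0.5248]
top lever_end [243.2 323. ] 0.7 [-0.0134  0.7165]
top push_plate [242.4 232.9] 0.65 [-1.9466 -2.367 ]
top jig [222.4 238. ] 0.69 [-1.116  -0.9523]
wrist axis [275.4 129.6] 0.8 [-1.892  -0.1682]
wrist index [247.5  45.7] 0.96 [-3.2557  1.8862]
fit [ 0.5402  0.0833 -0.2769  0.0424 -0.0414]
```

View pics/s6.png

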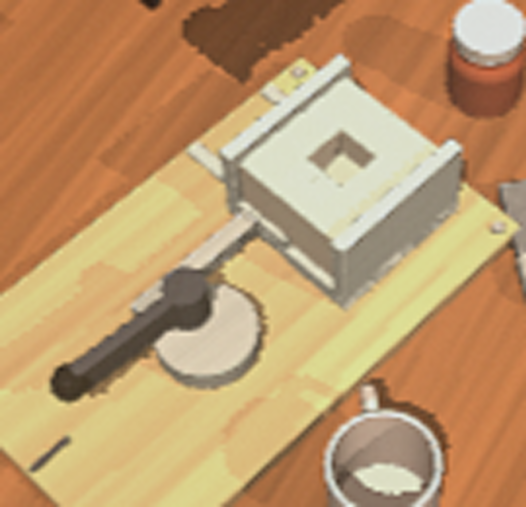

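The picture shows the halves meeting: the pour notches form one closed hole at (340,158). The lever ball at (70,382) points at the strip (50,455), the slide is at its stop, and the other objects in view look undisturbed.

```bash
python3 -c "
from workcell import hand_in
print(hand_in())"
```

```text
the job is handed in; nothing more can be done
None
```

I turned the cam to its low point first (about −0.05 rad by camera), then pushed the slide to its hard stop. The mould halves look closed in the last picture, and the job was handed in at about 17 s with the arm clear.

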